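# Find the rocking coaster and slide it out of service

## Robot

A 6-joint arm with a two-finger parallel gripper is mounted at the origin on a cart in front of the work surface, level with it; the furniture and walls round the work are solid. World frame = base frame: x ahead of the robot, y to its left, z up, the work surface at z = 0. Lengths are in m, angles in degrees, forces in N, time in s.
With the tool pointing down it reaches from about 0.25 to 0.725 m from the base axis. Payload 9.7 kg.
Tool frame: the origin (TCP) lies on the centre line of the jaws, within the pads' length; the fingertips stand 22 mm ahead of it and the grasp point (between the pads) lies 3 mm ahead of it; z points along the fingers, y is the direction in which the jaws open and shut (so a half turn about z gives the same grasp; the last joint's range is limited). The gripper opens to 85 mm and grips with 20 to 120 N. Pads are 22 mm wide; open, the fingers measure 114 mm over their backs; the gripper's body (76 mm by 85 mm) begins 54 mm behind the grasp point. The pads swing forward as they close: fully open they stand 13 mm farther back than shut.
Start: joints at [70.474, 4.979, 10.078, 95.1, 0, 90], TCP at [0.184, 0.518, 0.253] pointing down, gripper open.
Joint ranges: [-179.16, 179.16], [-48.56, 103.87], [-65.8, 70.77], [-126.05, 130.52], [-82.76, 87.17], [-180, 180]. Speed limits (degrees/s): [127.2, 127.2, 147.25, 180, 180, 180].

## Interface

Orientations are given as [roll, pitch, yaw] about the fixed x, y, z axes, in that order (R = Rz(yaw) Ry(pitch) Rx(roll)).
In Python, from workcell import get_obs, camera, camera_params, job_done gives the robot as it stands.
- The arm moves only by the tool servo_tool, never from a script. Its argument "steps" is a list of rows, each an object of numbers: "x", "y", "z": the shift along the world's x, y, z in mm; "yaw": the turn about the world's z in degrees. A call has 1 to 12 rows; each row is the pose to reach, as a shift and turn from the pose measured when the call began; what a row does not reach only later rows make up. A row lasts 1/8 s, in which the tool goes at most 62.5 mm and 10.7 degrees, less where a joint would pass 70% of its speed; a pose out of reach is approached as far as the arm can. A call with a gripper value outside its range is refused whole. "grip" is the finger opening in mm, from 0 to 85.4, set as the call begins (left out, the last holds). The fingers move at their own pace and stop on an object; "grip_force" is the grip in N (left out, the last holds). Time passes only in rows, so rows that repeat a pose let the fingers close. It gives the time, the measured TCP pose, the force and the opening at its end, in the units of the state.
- get_obs(): the state, without advancing time (a new reading comes with each control period).
- camera(name): name is "scene" or "top" or "wrist"; returns (picture, depth): 420x560x3 uint8, red, green, blue; 420x560 float32, m along the optical axis (not along the pixel's ray), 0 where there is no reading.
- camera_params(name): a dict with "intrinsics" (3x3 intrinsics, pixels), "rvec" (rotation vector, rad) and "tvec" (3), from world to camera coordinates, as OpenCV has them; the wrist camera has in their place "hand_eye" (4x4, takes a point from camera to tool coordinates, whose origin is the TCP and whose axes are the flange's). Camera axes: x right, y down, z forward; pixel columns grow to the right and rows downward; lengths in m; the calibration is good to about 2 mm. A picture is of the moment at which its call begins: read the wrist's pose just before it. camera_params takes no time and is no camera call.
- job_done(): hands the job in, once; it reports no verdict.
The state is a dict: "time": time; "q": joint angles; "qd": joint speeds; "joint_efforts": joint torques, N m; "ee_pos": TCP position; "tcp_rot": TCP orientation; "wrist_force": force on the tool from outside, world axes, zero at the start; "torque": the same for the moment, N m; "opening": finger opening in m.
Only numpy, scipy, OpenCV 4.12 (cv2) and the standard library are available. Lean on these libraries where they do the work, as an engineer would, in place of code of your own. Each camera call takes 0.05 s, during which the arm holds its last target.

## Task

One of the three wooden coasters on the counter rocks because its underside is bellied; the other two are sound. Find it by pressing down on the coasters' rims: once you have made it rock clearly and held it tipped for a moment where it stands, slide it along the counter, without lifting it, into the low wooden corral behind the row until it is up against the corral's rear rail, lying flat. Leave the two sound coasters, the cup and the mug where they are, and let go of everything.

Things in the scene. Friction and masses are not known exactly. Their poses are not given: they have to be found in the camera images.
- coaster_a: wooden coaster with a cork inlay on top, disc 100 mm across, 16 mm thick, 0.10 to 0.19 kg. Origin: centre of its underside, z up. From above the three look alike and any may be the rocker, left alone it lies level too.
- coaster_b: wooden coaster with a cork inlay on top, disc 100 mm across, 16 mm thick, 0.10 to 0.19 kg. Origin: centre of its underside, z up. Any of the three may be the sound or the rocking kind. Sound kind: flat underside 94 mm across; it does not tilt when pressed on the rim with up to 15 N.
- coaster_c: wooden coaster with a cork inlay on top, disc 100 mm across, 16 mm thick, 0.10 to 0.19 kg. Origin: centre of its underside, z up. Any of the three may be the rocking kind: its underside stands on a spot 30 mm across and rises to 5 mm at the edge; a steady 2 to 4 N down on the outer 12 mm of its top tips it by 0.15 rad (pressed rim drops 3 to 4 mm); released, it falls back.
- corral: fixed low wooden corral, open towards the robot, no floor, rails 16 mm thick and 28 mm high. Origin: on the counter at the middle of the rear rail's inner face; x away from the robot through that rail, y along it to the left. Side rails: inner faces at y = +220 and -220 mm, front ends at x = -56 mm. A coaster touching the rear rail has its centre at x = -50 mm.
- espresso_cup: brown espresso cup, loose bystander, 64 x 87 x 50 mm, origin at the centre of its underside, right of the coasters
- white_mug: white mug, loose bystander, 78 x 112 x 102 mm, origin at the centre of its underside, right of the corral
Mind the look-alikes: they are no part of the job. What is shaped like the coaster_a but green is not meant. Leave any blue look-alike of the coaster_c alone.

How it is judged:
By the outcome, as a careful person would: the job done as asked, in the order asked, and still so for the second after the job is handed in, with the robot touching nothing.
It also fails if it takes over 51 s, if anything falls off the work surface, if the arm or the gripper's body presses on something with over 40 N, if the wrist force passes 120 N, or if a joint passes its speed limit or range.

## Working session

There is one attempt and no reset: what is moved stays moved. The work goes in short steps, Python scripts to look and compute and a tool call to move; the robot and the scene stay as the last step left them, time stands still between calls to the robot, and variables do not carry over. Pictures are saved under pics/ and viewed, and the job is handed in when it is done.

Besides the shell and the picture viewer there is one more tool, called as a command line: name --argument value ..., lists and objects as JSON in quotes. servo_tool: Moves the arm, as the interface text tells. Its arguments: {"type":"object","properties":{"steps":{"type":"array"},"grip":{"type":"number"},"grip_force":{"type":"number"}},"required":["steps"]}

```bash
mkdir -p pics; cat > h.py <<'E'
import numpy as np,cv2
from workcell import *
def snap(n,f):
    im,d=camera(n); cv2.imwrite('pics/'+f+'.png',im[:,:,::-1]); np.save('pics/'+f+'.npy',d); return im,d
def w(n,d,u,v):
    p=camera_params(n);K=p['intrinsics'];R=cv2.Rodrigues(np.array(p['rvec'],float))[0]
    z=d[v,u];c=np.linalg.inv(K)@[u,v,1]*z
    return R.T@(c-np.ravel(p['tvec']))
E
python3 - <<'E'
from h import *
print(get_obs())
snap('top','t0');snap('scene','s0')
E
```

```text
{'time': 0.0, 'q': array([ 7.04746495e+01,  5.01259982e+00,  1.00342604e+01,  9.50972419e+01,
       -3.30286851e-04,  9.00006662e+01]), 'qd': array([ 0.04041018, -0.0081152 ,  0.06055057,  0.0571299 ,  0.08560471,
        0.08433408]), 'joint_efforts': array([-1.90510662e-03, -5.20386636e+01,  4.64803720e+01,  1.65054621e-02,
       -9.36851006e-05,  1.57128216e-05]), 'ee_pos': array([0.18376362, 0.51819915, 0.2525669 ]), 'tcp_rot': array([-1.79924419e+02,  3.31165326e-04,  1.60473984e+02]), 'wrist_force': array([-0.31383074, -0.65090212,  0.0212488 ]), 'torque': array([ 0.01125893, -0.03300041, -0.02352535]), 'opening': 0.08554842949134732}
```

View pics/t0.png

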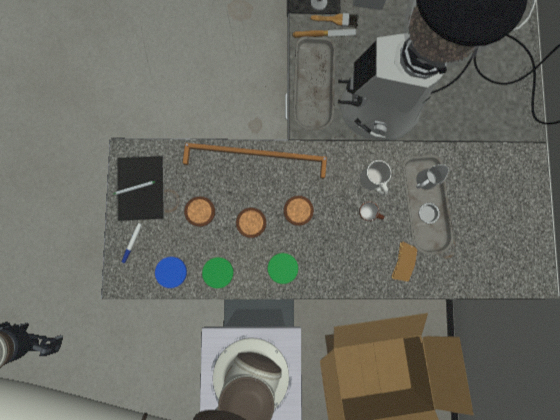

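View pics/s0.png

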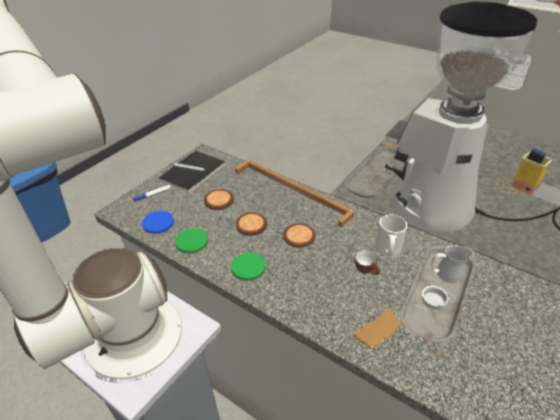

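The top view shows the three cork coasters at (200,211), (251,223) and (298,210). The corral runs from (187,147) to (325,158), the cup is at (368,212) and the mug at (377,175).

```bash
python3 - <<'E'
from h import *
d=np.load('pics/t0.npy');im=cv2.imread('pics/t0.png')
big=cv2.resize(im[130:310,100:460],None,fx=2.2,fy=2.2,interpolation=cv2.INTER_CUBIC);cv2.imwrite('pics/t0b.png',big)
hsv=cv2.cvtColor(im,cv2.COLOR_BGR2HSV)
m=((hsv[...,0]<20)&(hsv[...,1]>90)&(hsv[...,2]>50)).astype(np.uint8)
n,l,s,c=cv2.connectedComponentsWithStats(m)
for i in range(1,n):
    if s[i,4]>40 and 130<c[i,1]<310 and c[i,0]<460:
        u,v=np.round(c[i]).astype(int)
        P=np.array([w('top',d,uu,vv) for vv,uu in zip(*np.where(l==i))])
        print(s[i],c[i].round(1),w('top',d,u,v).round(4),P.mean(0).round(4),P.min(0).round(3),P.max(0).round(3))
        if s[i,2]>100: 
            Q=P[P[:,2]>.022]; print(len(Q)); np.save('pics/rail.npy',Q)
            h=cv2.minAreaRect((Q[:,:2]).astype(np.float32));print(h)
for u,v in [(186,162),(188,148),(325,159),(322,175),(256,156),(256,152)]: print(u,v,w('top',d,u,v).round(4))
E
```

```text
[183 143 144  35 881] [254.4 153.7] [ 0.7158 -0.0046  0.0163] [ 0.7136 -0.0068  0.0285] [ 0.382 -0.247 -0.002] [0.749 0.228 1.284]
781
((0.6567437052726746, 0.015537232160568237), (0.4352678060531616, 0.3687204122543335), 56.06502914428711)
[185 197  30  29 692] [199.3 211. ] [0.5241 0.1726 0.0165] [0.5237 0.1708 0.021 ] [ 0.382 -0.062  0.009] [0.57  0.219 1.284]
[284 196  29  29 668] [298.1 210.1] [ 0.5292 -0.1508  0.0142] [ 0.528  -0.1507  0.0212] [ 0.382 -0.197  0.009] [ 0.576 -0.062  1.284]
[236 208  30  30 683] [250.7 222.2] [0.4884 0.0028 0.0205] [0.4877 0.0036 0.0211] [ 0.382 -0.062  0.007] [0.535 0.052 1.284]Traceback (most recent call last):
  File "<stdin>", line 10, in <module>
  File "h.py", line 6, in w
    p=camera_params(n);K=p['intrinsics'];R=cv2.Rodrigues(np.array(p['rvec'],float))[0]
ValueError: time passes only in moves, steps and waits
```

View pics/t0b.png

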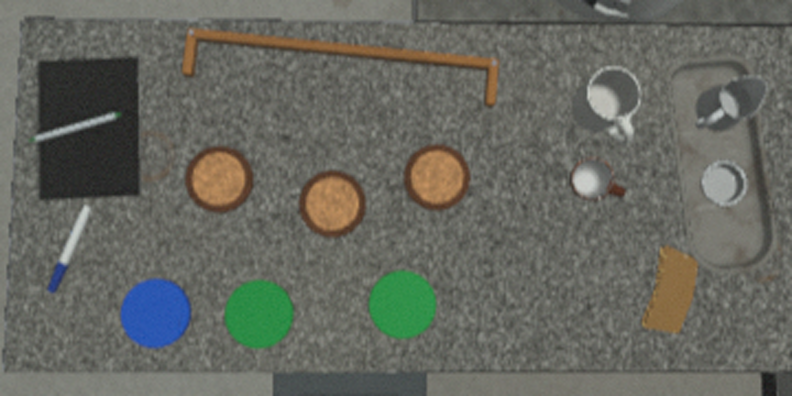

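```bash
cat > h.py <<'E'
import numpy as np,cv2,os,pickle
from workcell import *
def par(n):
    f=f'pics/{n}.pkl'
    if not os.path.exists(f): pickle.dump(camera_params(n),open(f,'wb'))
    return pickle.load(open(f,'rb'))
def snap(n,f):
    im,d=camera(n); cv2.imwrite('pics/'+f+'.png',im[:,:,::-1]); np.save('pics/'+f+'.npy',d); return im,d
def pl(n,u,v,z):
    p=par(n);R=cv2.Rodrigues(np.array(p['rvec'],float))[0]
    r=R.T@np.linalg.inv(p['intrinsics'])@[u,v,1];o=-R.T@np.ravel(p['tvec'])
    return o+r*(z-o[2])/r[2]
E
python3 - <<'E'
from h import *
for n,u,v,z in [('a',199.3,211,.016),('b',250.7,222.2,.016),('c',298.1,210.1,.016)]: print(n,pl('top',u,v,z).round(4))
for u,v in [(184,163.6),(189,148.8),(321.4,160.9),(322.5,177.5),(187.7,163.6)]: print(u,v,pl('top',u,v,.028).round(4))
hsv=cv2.cvtColor(cv2.imread('pics/t0.png'),cv2.COLOR_BGR2HSV)
# rear rail centre line
m=((hsv[...,0]<20)&(hsv[...,1]>90)&(hsv[...,2]>50))
L=[]
for u in range(195,316,5):
    v=np.where(m[140:170,u])[0]+140; L.append(np.r_[pl('top',u,v.mean(),.024),len(v)])
L=np.array(L);k=np.polyfit(L[:,1],L[:,0],1);print(k,np.degrees(np.arctan(k[0])),L[:,3].mean(), np.std(L[:,0]-np.polyval(k,L[:,1])))
E
```

```text
a [0.5242 0.1717 0.016 ]
b [0.4882 0.004  0.016 ]
c [ 0.5286 -0.151   0.016 ]
184 163.6 [0.6786 0.2232 0.028 ]
189 148.8 [0.7284 0.2083 0.028 ]
321.4 160.9 [ 0.6913 -0.2279  0.028 ]
322.5 177.5 [ 0.6356 -0.2309  0.028 ]
187.7 163.6 [0.6787 0.2111 0.028 ]
[0.09359645 0.72218672] 5.347104054412467 5.0 0.0008458626106897267
```

servo_tool --steps '[{"x": 145, "y": -173, "z": -60, "yaw": 10}, {"x": 290, "y": -346, "z": -150, "yaw": 19.5}, {"x": 290, "y": -346, "z": -150, "yaw": 19.5}, {"x": 290, "y": -346, "z": -150, "yaw": 19.5}, {"x": 290, "y": -346, "z": -150, "yaw": 19.5}, {"x": 290, "y": -346, "z": -180, "yaw": 19.5}, {"x": 290, "y": -346, "z": -190, "yaw": 19.5}, {"x": 290, "y": -346, "z": -195, "yaw": 19.5}, {"x": 290, "y": -346, "z": -200, "yaw": 19.5}, {"x": 290, "y": -346, "z": -200, "yaw": 19.5}]' --grip 0

```text
time: 1.35
ee_pos: [0.4733, 0.1722, 0.0523]
tcp_rot: [-179.9, -0.1, 179.9]
wrist_force: [0.7, 0.6, -0.2]
opening: -0.0
```

```bash
python3 - <<'E'
from h import *
print(get_obs()['q'].round(1))
snap('wrist','w1')
E
```

```text
[ 20.   -0.2 -17.6  72.7  -0.   20.1]
```

View pics/w1.png

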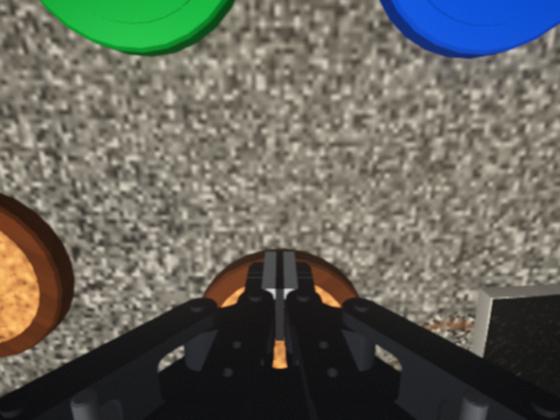

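The wrist view shows the fingertips at about (280,270), right over the near rim of coaster a. I'll descend in small steps.

servo_tool --steps '[{"z": -8}, {"z": -12}, {"z": -13}, {"z": -14}, {"z": -15}, {"z": -15.5}]'

```text
schema error: expected keys x, y, z, yaw
```

servo_tool --steps '[{"z": -0.5}, {"z": -1}, {"z": -1}]'

```text
schema error: expected keys x, y, z, yaw
```

servo_tool --steps '[{"x": 0, "y": 0, "z": -8, "yaw": 0}, {"x": 0, "y": 0, "z": -12, "yaw": 0}, {"x": 0, "y": 0, "z": -13, "yaw": 0}, {"x": 0, "y": 0, "z": -14, "yaw": 0}, {"x": 0, "y": 0, "z": -15, "yaw": 0}]'

```text
time: 2.02
ee_pos: [0.4736, 0.1729, 0.0383]
tcp_rot: [-180.0, 0.0, -180.0]
wrist_force: [1.0, 0.1, -0.4]
opening: -0.0
```

servo_tool --steps '[{"x": 0, "y": 0, "z": -1, "yaw": 0}, {"x": 0, "y": 0, "z": -1, "yaw": 0}]'

```text
time: 2.28
ee_pos: [0.4737, 0.1729, 0.038]
tcp_rot: [-180.0, 0.0, 180.0]
wrist_force: [-3.2, -1.0, 7.3]
opening: 0.0001
```

servo_tool --steps '[{"x": 0, "y": 0, "z": -0.3, "yaw": 0}, {"x": 0, "y": 0, "z": -0.3, "yaw": 0}]'

```text
time: 2.52
ee_pos: [0.4737, 0.1729, 0.038]
tcp_rot: [-180.0, 0.1, 180.0]
wrist_force: [-1.9, -0.8, 5.6]
opening: -0.0003
```

Coaster a (left) holds at 6–7 N without dropping, so it's sound. Next is the middle one.

servo_tool --steps '[{"x": 0, "y": 0, "z": 12, "yaw": 0}, {"x": 0, "y": 0, "z": 20, "yaw": 0}, {"x": -15, "y": -60, "z": 20, "yaw": 0}, {"x": -30, "y": -120, "z": 20, "yaw": 0}, {"x": -36, "y": -169, "z": 20, "yaw": 0}, {"x": -36, "y": -169, "z": 20, "yaw": 0}, {"x": -36, "y": -169, "z": 10, "yaw": 0}, {"x": -36, "y": -169, "z": 5, "yaw": 0}, {"x": -36, "y": -169, "z": 3, "yaw": 0}, {"x": -36, "y": -169, "z": 2, "yaw": 0}, {"x": -36, "y": -169, "z": 1, "yaw": 0}]'

```text
time: 3.9
ee_pos: [0.4378, 0.0042, 0.039]
tcp_rot: [-180.0, 0.1, -180.0]
wrist_force: [0.3, -0.4, 0.6]
opening: 0.0001
```

servo_tool --steps '[{"x": 0, "y": 0, "z": -0.7, "yaw": 0}, {"x": 0, "y": 0, "z": -1.2, "yaw": 0}, {"x": 0, "y": 0, "z": -1.2, "yaw": 0}]'

```text
time: 4.28
ee_pos: [0.4379, 0.0042, 0.038]
tcp_rot: [-180.0, 0.1, -180.0]
wrist_force: [-1.1, 0.5, 2.0]
opening: -0.0
```

servo_tool --steps '[{"x": 0, "y": 0, "z": -0.7, "yaw": 0}, {"x": 0, "y": 0, "z": -1.0, "yaw": 0}, {"x": 0, "y": 0, "z": -1.0, "yaw": 0}]'

```text
time: 4.65
ee_pos: [0.4379, 0.0042, 0.0379]
tcp_rot: [-180.0, 0.1, -180.0]
wrist_force: [-4.4, 1.2, 10.8]
opening: -0.0002
```

Coaster b is sound as well (10.8 N with no drop). Now coaster c.

servo_tool --steps '[{"x": 0, "y": 0, "z": 12, "yaw": 0}, {"x": -6, "y": 0, "z": 20, "yaw": 0}, {"x": 0, "y": -60, "z": 20, "yaw": 0}, {"x": 25, "y": -110, "z": 20, "yaw": 0}, {"x": 41, "y": -155, "z": 20, "yaw": 0}, {"x": 41, "y": -155, "z": 20, "yaw": 0}, {"x": 41, "y": -155, "z": 10, "yaw": 0}, {"x": 41, "y": -155, "z": 5, "yaw": 0}, {"x": 41, "y": -155, "z": 3, "yaw": 0}, {"x": 41, "y": -155, "z": 2, "yaw": 0}, {"x": 41, "y": -155, "z": 1, "yaw": 0}]'

```text
time: 6.02
ee_pos: [0.4791, -0.1506, 0.0391]
tcp_rot: [-180.0, 0.1, -180.0]
wrist_force: [0.3, 0.1, 0.6]
opening: -0.0002
```

servo_tool --steps '[{"x": 0, "y": 0, "z": -0.7, "yaw": 0}, {"x": 0, "y": 0, "z": -1.3, "yaw": 0}, {"x": 0, "y": 0, "z": -1.5, "yaw": 0}]'

```text
time: 6.4
ee_pos: [0.479, -0.1506, 0.0377]
tcp_rot: [-180.0, 0.1, -180.0]
wrist_force: [-1.4, 0.7, 0.8]
opening: -0.0001
```

servo_tool --steps '[{"x": 0, "y": 0, "z": -0.7, "yaw": 0}, {"x": 0, "y": 0, "z": -1.4, "yaw": 0}, {"x": 0, "y": 0, "z": -2, "yaw": 0}, {"x": 0, "y": 0, "z": -2.3, "yaw": 0}]'

```text
time: 6.9
ee_pos: [0.479, -0.1506, 0.0353]
tcp_rot: [-180.0, 0.1, -180.0]
wrist_force: [-1.5, 0.4, 1.8]
opening: -0.0001
```

servo_tool --steps '[{"x": 0, "y": 0, "z": -0.7, "yaw": 0}, {"x": 0, "y": 0, "z": -1.4, "yaw": 0}, {"x": 0, "y": 0, "z": -2, "yaw": 0}, {"x": 0, "y": 0, "z": -2, "yaw": 0}]'

```text
time: 7.4
ee_pos: [0.4789, -0.1507, 0.0339]
tcp_rot: [-180.0, 0.1, -180.0]
wrist_force: [-4.3, 0.6, 8.2]
opening: -0.0002
```

It dropped 4 mm and bottomed out, so c is the rocker. I'll hold it tipped, take a picture, then release gently.

servo_tool --steps '[{"x": 0, "y": 0, "z": -0.4, "yaw": 0}, {"x": 0, "y": 0, "z": -0.4, "yaw": 0}, {"x": 0, "y": 0, "z": -0.4, "yaw": 0}, {"x": 0, "y": 0, "z": -0.4, "yaw": 0}, {"x": 0, "y": 0, "z": -0.4, "yaw": 0}, {"x": 0, "y": 0, "z": -0.4, "yaw": 0}, {"x": 0, "y": 0, "z": -0.4, "yaw": 0}, {"x": 0, "y": 0, "z": -0.4, "yaw": 0}, {"x": 0, "y": 0, "z": -0.4, "yaw": 0}, {"x": 0, "y": 0, "z": -0.4, "yaw": 0}]'

```text
time: 8.65
ee_pos: [0.4789, -0.1507, 0.034]
tcp_rot: [-180.0, 0.1, -180.0]
wrist_force: [-3.9, 1.0, 6.4]
opening: 0.0001
```

```bash
python3 - <<'E'
from h import *
snap('scene','s2')
im=cv2.imread('pics/s2.png')[180:280,200:420]
cv2.imwrite('pics/s2b.png',cv2.resize(im,None,fx=3.5,fy=3.5))
E
```

```text
(no output)
```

View pics/s2b.png

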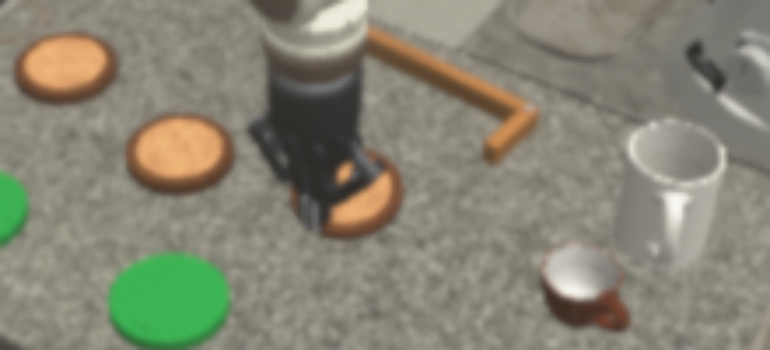

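Coaster c sits tipped under the fingertips, and nothing else has moved. I'll release it slowly, back off, open to 50 mm and lower behind it.

servo_tool --steps '[{"x": 0, "y": 0, "z": 1.5, "yaw": 0}, {"x": 0, "y": 0, "z": 3, "yaw": 0}, {"x": 0, "y": 0, "z": 5, "yaw": 0}, {"x": 0, "y": 0, "z": 15, "yaw": 0}, {"x": -10, "y": -5, "z": 20, "yaw": 4}, {"x": -22, "y": -9, "z": 20, "yaw": 7}, {"x": -22, "y": -9, "z": 20, "yaw": 7}]'

```text
time: 9.57
ee_pos: [0.4567, -0.1599, 0.0546]
tcp_rot: [-180.0, 0.2, -173.0]
wrist_force: [-0.3, -0.0, -0.1]
opening: 0.0
```

servo_tool --steps '[{"x": 0, "y": 0, "z": 0, "yaw": 0}, {"x": 0, "y": 0, "z": 0, "yaw": 0}, {"x": 0, "y": 0, "z": 0, "yaw": 0}, {"x": 0, "y": 0, "z": 0, "yaw": 0}]' --grip 50

```text
time: 10.07
ee_pos: [0.4568, -0.1598, 0.0545]
tcp_rot: [-180.0, 0.1, -173.0]
wrist_force: [-0.1, 0.3, 0.5]
opening: 0.0498
```

```bash
python3 - <<'E'
from h import *
print(get_obs()['ee_pos'])
snap('wrist','w3');snap('top','t3')
im=cv2.imread('pics/t3.png')
hsv=cv2.cvtColor(im,cv2.COLOR_BGR2HSV)
m=((hsv[...,0]<20)&(hsv[...,1]>90)&(hsv[...,2]>50)).astype(np.uint8)
n,l,s,c=cv2.connectedComponentsWithStats(m)
for i in range(1,n):
    if s[i,4]>40 and 190<c[i,1]<240 and c[i,0]<460:
        print(s[i],pl('top',*c[i],.016).round(4))
cv2.imwrite('pics/t3b.png',cv2.resize(im[130:310,100:460],None,fx=2.2,fy=2.2,interpolation=cv2.INTER_CUBIC))
E
```

```text
[ 0.45675714 -0.15978806  0.05449413]
[185 197  30  29 692] [0.5241 0.1717 0.016 ]
[284 196  13  23 126] [ 0.541  -0.1196  0.016 ]
[236 208  30  29 678] [0.488  0.0041 0.016 ]
```

View pics/w3.png

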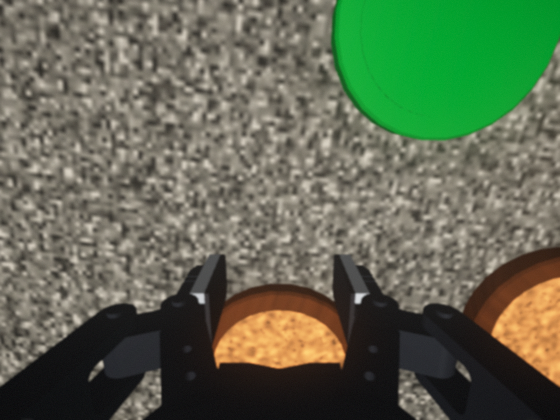

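View pics/t3b.png

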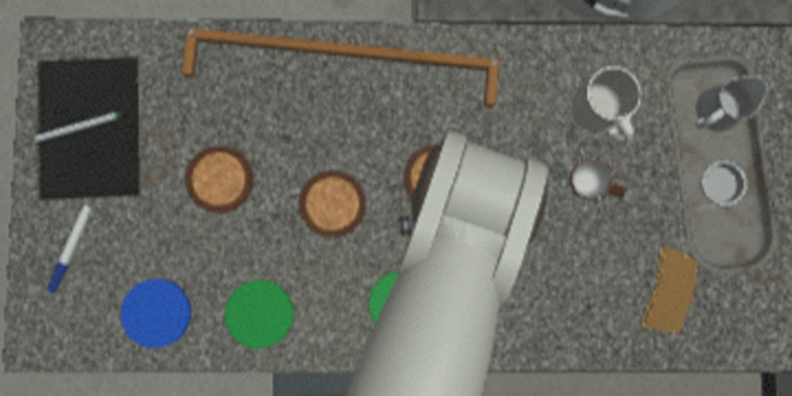

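The coaster is centred between the fingers (columns 225 and 340, disc at about 283), and a and b haven't moved. Lowering behind it.

servo_tool --steps '[{"x": 0, "y": 0, "z": -12, "yaw": 0}, {"x": 0, "y": 0, "z": -22, "yaw": 0}, {"x": 0, "y": 0, "z": -27, "yaw": 0}, {"x": 0, "y": 0, "z": -31, "yaw": 0}, {"x": 0, "y": 0, "z": -31, "yaw": 0}]'

```text
time: 10.8
ee_pos: [0.4566, -0.1598, 0.0232]
tcp_rot: [-180.0, 0.1, -173.0]
wrist_force: [0.1, -0.1, -0.2]
opening: 0.05
```

servo_tool --steps '[{"x": 5, "y": 0.6, "z": 0, "yaw": 0}, {"x": 10, "y": 1.2, "z": 0, "yaw": 0}, {"x": 14, "y": 1.7, "z": 0, "yaw": 0}, {"x": 18, "y": 2.2, "z": 0, "yaw": 0}, {"x": 22, "y": 2.7, "z": 0, "yaw": 0}, {"x": 26, "y": 3.2, "z": 0, "yaw": 0}, {"x": 30, "y": 3.7, "z": 0, "yaw": 0}]'

```text
time: 11.68
ee_pos: [0.4868, -0.156, 0.0232]
tcp_rot: [-180.0, 0.1, -173.0]
wrist_force: [-1.1, 0.5, 0.5]
opening: 0.05
```

```bash
python3 - <<'E'
from h import *
snap('wrist','w4');snap('scene','s4')
im=cv2.imread('pics/s4.png')[150:290,200:420]
cv2.imwrite('pics/s4b.png',cv2.resize(im,None,fx=3.5,fy=3.5))
E
```

```text
(no output)
```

View pics/w4.png

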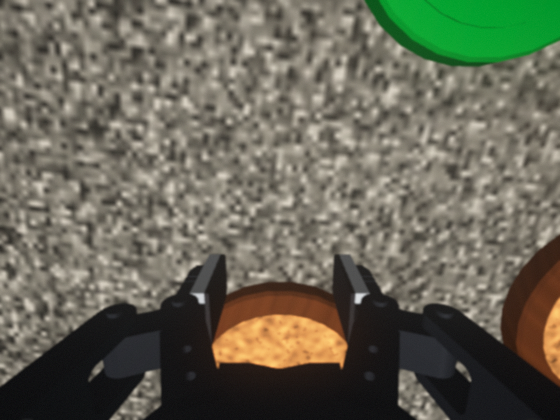

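View pics/s4b.png

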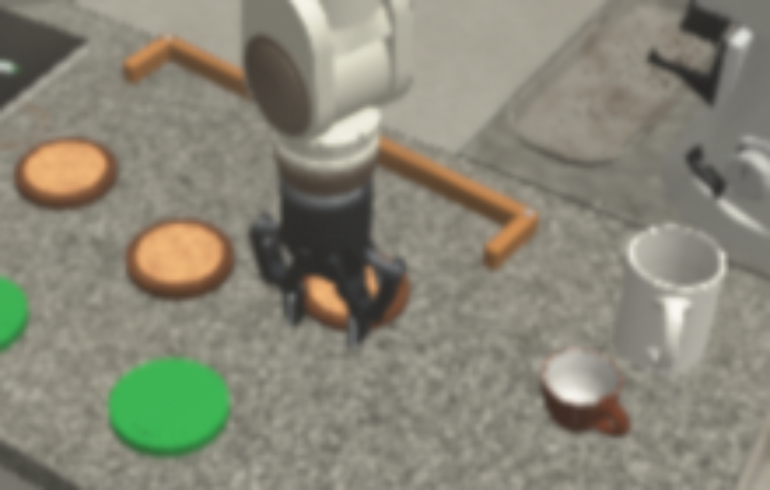

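The disc is cradled between the fingers with about 1 N of push. I'll slide it towards the rail.

servo_tool --steps '[{"x": 4, "y": 0.5, "z": 0, "yaw": 0}, {"x": 8, "y": 1, "z": 0, "yaw": 0}, {"x": 12, "y": 1.5, "z": 0, "yaw": 0}, {"x": 16, "y": 2, "z": 0, "yaw": 0}, {"x": 20, "y": 2.5, "z": 0, "yaw": 0}, {"x": 24, "y": 3, "z": 0, "yaw": 0}, {"x": 28, "y": 3.5, "z": 0, "yaw": 0}, {"x": 32, "y": 4, "z": 0, "yaw": 0}, {"x": 36, "y": 4.5, "z": 0, "yaw": 0}, {"x": 40, "y": 5, "z": 0, "yaw": 0}, {"x": 44, "y": 5.5, "z": 0, "yaw": 0}, {"x": 48, "y": 6, "z": 0, "yaw": 0}]'

```text
time: 13.28
ee_pos: [0.5353, -0.15, 0.0232]
tcp_rot: [-180.0, 0.1, -173.0]
wrist_force: [-1.0, -0.9, -0.0]
opening: 0.0499
```

servo_tool --steps '[{"x": 4, "y": 0.5, "z": 0, "yaw": 0}, {"x": 8, "y": 1, "z": 0, "yaw": 0}, {"x": 12, "y": 1.5, "z": 0, "yaw": 0}, {"x": 16, "y": 2, "z": 0, "yaw": 0}, {"x": 20, "y": 2.5, "z": 0, "yaw": 0}, {"x": 24, "y": 3, "z": 0, "yaw": 0}, {"x": 28, "y": 3.5, "z": 0, "yaw": 0}, {"x": 32, "y": 4, "z": 0, "yaw": 0}, {"x": 36, "y": 4.5, "z": 0, "yaw": 0}, {"x": 40, "y": 5, "z": 0, "yaw": 0}, {"x": 43, "y": 5.3, "z": 0, "yaw": 0}, {"x": 46, "y": 5.5, "z": 0, "yaw": 0}]'

```text
time: 14.78
ee_pos: [0.5814, -0.1445, 0.0232]
tcp_rot: [-180.0, 0.1, -173.0]
wrist_force: [0.7, 0.9, 0.6]
opening: 0.0498
```

```bash
python3 - <<'E'
from h import *
snap('wrist','w5');snap('scene','s5')
im=cv2.imread('pics/s5.png')[150:290,200:420]
cv2.imwrite('pics/s5b.png',cv2.resize(im,None,fx=3.5,fy=3.5))
E
```

```text
(no output)
```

View pics/w5.png

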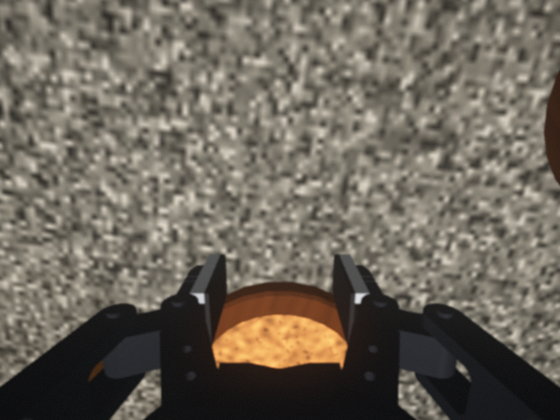

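View pics/s5b.png

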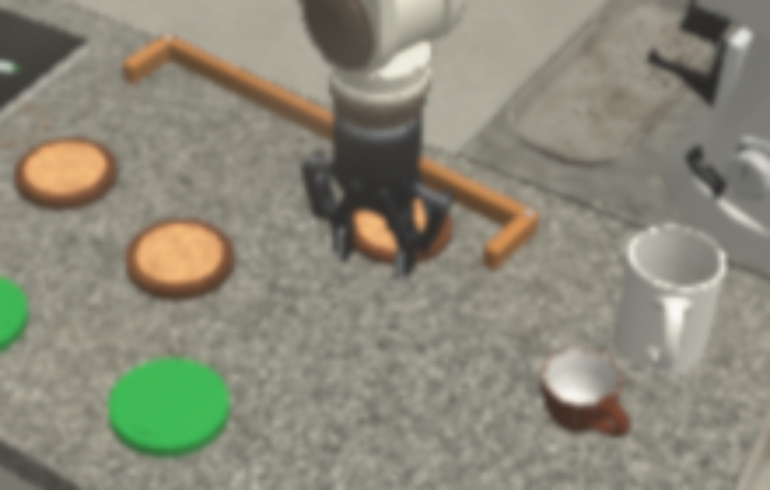

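The coaster is still cradled and lying flat, about 15 mm short of the rail. Approaching slowly.

servo_tool --steps '[{"x": 3, "y": 0.3, "z": 0, "yaw": 0}, {"x": 6, "y": 0.5, "z": 0, "yaw": 0}, {"x": 8, "y": 0.7, "z": 0, "yaw": 0}, {"x": 10, "y": 0.8, "z": 0, "yaw": 0}, {"x": 11, "y": 0.9, "z": 0, "yaw": 0}]'

```text
time: 15.5
ee_pos: [0.5927, -0.1435, 0.0232]
tcp_rot: [-180.0, 0.2, -173.0]
wrist_force: [-0.9, 1.0, 0.1]
opening: 0.0498
```

servo_tool --steps '[{"x": 1, "y": 0, "z": 0, "yaw": 0}, {"x": 2, "y": 0, "z": 0, "yaw": 0}]'

```text
time: 15.75
ee_pos: [0.5948, -0.1436, 0.0232]
tcp_rot: [-180.0, 0.2, -173.0]
wrist_force: [-1.0, -0.4, 1.4]
opening: 0.05
```

servo_tool --steps '[{"x": 1, "y": 0, "z": 0, "yaw": 0}, {"x": 2, "y": 0, "z": 0, "yaw": 0}]'

```text
time: 16.0
ee_pos: [0.5968, -0.1435, 0.0233]
tcp_rot: [-180.0, 0.2, -173.0]
wrist_force: [-0.6, 0.2, 0.2]
opening: 0.0498
```

servo_tool --steps '[{"x": 1, "y": 0, "z": 0, "yaw": 0}, {"x": 1.5, "y": 0, "z": 0, "yaw": 0}]'

```text
time: 16.25
ee_pos: [0.5982, -0.1436, 0.0232]
tcp_rot: [-180.0, 0.1, -173.0]
wrist_force: [-3.1, -1.1, 0.1]
opening: 0.0499
```

servo_tool --steps '[{"x": 0.5, "y": 0, "z": 0, "yaw": 0}, {"x": 1, "y": 0, "z": 0, "yaw": 0}, {"x": 1, "y": 0, "z": 0, "yaw": 0}]'

```text
time: 16.62
ee_pos: [0.5985, -0.1435, 0.0231]
tcp_rot: [-180.0, 0.0, -173.0]
wrist_force: [-5.8, 0.7, 4.0]
opening: 0.0501
```

The push stalled against the rail at 5.8 N. Backing off straight, then lifting clear and checking.

servo_tool --steps '[{"x": -1, "y": 0, "z": 0, "yaw": 0}, {"x": -3, "y": -0.4, "z": 0, "yaw": 0}, {"x": -10, "y": -1.2, "z": 0, "yaw": 0}, {"x": -25, "y": -3, "z": 0, "yaw": 0}, {"x": -40, "y": -5, "z": 10, "yaw": 0}, {"x": -50, "y": -6, "z": 50, "yaw": 0}, {"x": -80, "y": 30, "z": 110, "yaw": 0}, {"x": -130, "y": 60, "z": 170, "yaw": 0}, {"x": -180, "y": 80, "z": 200, "yaw": 0}, {"x": -230, "y": 100, "z": 210, "yaw": 0}, {"x": -250, "y": 120, "z": 210, "yaw": 0}, {"x": -250, "y": 120, "z": 210, "yaw": 0}]'

```text
time: 18.12
ee_pos: [0.3468, -0.0226, 0.2346]
tcp_rot: [-180.0, 0.3, -172.9]
wrist_force: [0.4, 0.3, -0.7]
opening: 0.0503
```

```bash
python3 - <<'E'
from h import *
snap('top','t6');snap('scene','s6')
im=cv2.imread('pics/t6.png')
hsv=cv2.cvtColor(im,cv2.COLOR_BGR2HSV)
m=((hsv[...,0]<20)&(hsv[...,1]>90)&(hsv[...,2]>50)).astype(np.uint8)
n,l,s,c=cv2.connectedComponentsWithStats(m)
for i in range(1,n):
    if s[i,4]>40 and 130<c[i,1]<240 and c[i,0]<460: print(s[i],pl('top',*c[i],.016).round(4))
cv2.imwrite('pics/t6b.png',cv2.resize(im[130:240,180:400],None,fx=3.6,fy=3.6,interpolation=cv2.INTER_CUBIC))
im=cv2.imread('pics/s6.png')[150:290,200:420]
cv2.imwrite('pics/s6b.png',cv2.resize(im,None,fx=3.5,fy=3.5))
E
```

```text
[ 183  143  144   45 1556] [ 0.6893 -0.0623  0.016 ]
[185 197  30  29 689] [0.5242 0.1716 0.016 ]
[236 208  30  29 679] [0.4882 0.0039 0.016 ]
```

View pics/t6b.png

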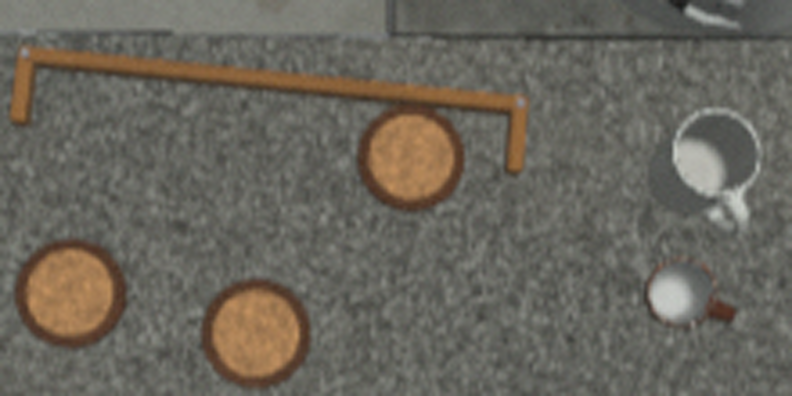

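View pics/s6b.png

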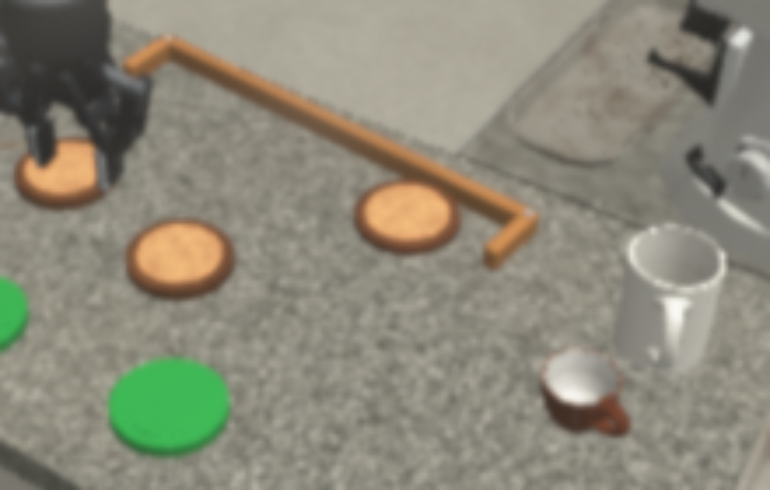

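```bash
python3 - <<'E'
from h import *
hsv=cv2.cvtColor(cv2.imread('pics/t6.png'),cv2.COLOR_BGR2HSV)
ab=[]
for f,(u,v) in {'t6':(294,174),'t0':(298,210)}.items():
    h=cv2.cvtColor(cv2.imread(f'pics/{f}.png'),cv2.COLOR_BGR2HSV)
    d=np.load(f'pics/{f}.npy')
    m=((h[...,0]<20)&(h[...,2]>130)).astype(np.uint8)  # bright cork
    n,l,s,c=cv2.connectedComponentsWithStats(m);i=l[v,u];print(f,s[i],c[i],pl('top',*c[i],.016).round(4))
p=pl('top',294,174,.016)
h=cv2.connectedComponentsWithStats
print('dist from rail face', (0.7142+0.0936*p[1]-p[0])*.9956)
E
```

```text
t6 [283 162  23  23 427] [293.80796253 173.06791569] [ 0.6523 -0.1371  0.016 ]
t0 [287 198  24  25 442] [298.18099548 210.01809955] [ 0.5289 -0.1513  0.016 ]
dist from rail face 0.051924622274451306
```

```bash
python3 - <<'E'
from h import *
print(get_obs()['wrist_force'],job_done())
E
```

```text
the job is handed in; nothing more can be done
[ 0.028569   -0.25594169 -0.29320259] None
```

The rocker was the right-hand coaster, taken here as coaster_c. It now lies flat against the corral's rear rail, and I handed the job in after about 18 s with nothing touched by the gripper.

- **Finding it:** I pressed each near rim with closed fingertips. The left coaster did not drop at up to 7 N, nor the middle one at 11 N. The right one dropped 4 mm under about 2 N. I held it tipped for over 1 s and released it slowly.
- **Sliding it:** I pushed it along the counter with the fingers 50 mm apart until it stalled against the rear rail at about 6 N. Then I backed off and lifted clear.
- **Last checks:** The pictures show the coaster level at the rail. Its centre measures 49 to 52 mm from the rail face, where touching is 50 mm, so the cameras can't rule out a gap of a millimetre or two. The two sound coasters are within 0.2 mm of where they started. The cup and mug look unmoved in the pictures; I did not measure them.

During the final push the tool also read about 4 N upward, but afterwards the coaster looked flat.

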